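# Reseat the blocks of a bench block heater

## Task

The shaking has thrown the round and the square metal block out of the (cold) block heater; they now lie on its deck, one on each side. Get each block back into the nest of its own shape and press it firmly down until it sits fully home, flat on the bottomed copper pad. Leave the bottles and the jar beside the heater standing where they are.

Things in the scene. Friction and masses are not known exactly. Their poses are not given: they have to be found in the camera images.
- heater: White fixed heater, 250 (its x) x 400 (y) mm; flat rimless deck 60 mm above the table. Origin on the table under its centre. Two flush steel nest tiles, 122 mm square, at its x = -61 and +61 mm, y = 0 (which nest is where varies). Either side of them (|y| 61 to 200 mm) the deck is plain and carries one loose block, centre about |y| 130 mm, x within 50 mm.
- nest_round_mouth (a point): Centre of the round nest's mouth, at deck level, axes parallel to the heater's. Recess of 104 mm diameter, upright walls, 1.5 mm chamfer at the mouth; its floor is a copper pad that sinks (pad_round).
- nest_square_mouth (a point): Centre of the square nest's mouth, at deck level, axes parallel to the heater's and to the recess. Recess of 90 x 90 mm, upright walls, 1.5 mm chamfer at the mouth; its floor is a copper pad that sinks (pad_square).
- pad_round (a joint): Sinking of the round nest's pad (m): at 0 its face is 8 mm below the deck, at 0.008 it is bottomed, 16 mm below. It does not sink under the block's weight: it takes about 13 N in all (block's weight plus push), slowly, and stays where it is pushed to.
- pad_square (a joint): Sinking of the square nest's pad (m): same values and stiffness as pad_round.
- block_round: Blue round metal block, 100 mm diameter, 45 mm high, 0.5 to 0.75 kg, solid flat top (its dark wells are only drawn). Too wide to grip: push it over the deck by its side. Origin at the centre of its underside, z up. Fully home, its underside is 16 mm below and its top 29 mm above the deck.
- block_square: Red square metal block, 86 x 86 mm, 45 mm high, 0.5 to 0.75 kg, solid flat top (its dark wells are only drawn). Too wide to grip: push it by its sides. Origin at the centre of its underside, z up, x, y square to its sides; starts within 0.35 rad of square to the heater, fits in any quarter turn. Home: underside 16 mm below, top 29 mm above the deck.
- amber_bottle: Bystander: closed amber bottle, 56 mm diameter, 115 mm high, standing on the table at the heater's +y end. Origin at the centre of its underside.
- white_jar: Bystander: closed white jar with blue cap, 60 mm diameter, 75 mm high, standing on the table at the heater's -y end. Origin at the centre of its underside.
- green_bottle: Bystander: closed green bottle, 50 mm diameter, 100 mm high, standing on the table at the heater's -y end. Origin at the centre of its underside.
There are look-alikes about, which are no part of the job. Of the things like the block_square, leave any that is yellow; of the rest the smaller one is meant.

How it is judged:
By the outcome, as a careful person would: the job done as asked, in the order asked, and still so for the second after the job is handed in, with the robot touching nothing.
It also fails if it takes over 72 s, if anything falls off the work surface, if the arm or the gripper's body presses on something with over 40 N, if the wrist force passes 120 N, or if a joint passes its speed limit or range.

## Robot

A 6-joint arm with a two-finger parallel gripper is mounted at the origin on the work surface. World frame = base frame: x ahead of the robot, y to its left, z up, the work surface at z = 0. Lengths are in mm, angles in rad, forces in N, time in s.
With the tool pointing down it reaches from about 350 to 975 mm from the base axis. Payload 7.1 kg.
Tool frame: the origin (TCP) lies at the very end of the fingers, on their centre line; the grasp point (between the pads) lies 19 mm behind it (ctrl.pinch_z is the distance from the TCP to the grasp point, in mm); z points along the fingers, y is the direction in which the jaws open and shut (so a half turn about z gives the same grasp; the last joint's range is limited). The gripper opens to 88 mm and grips with 3 to 60 N. Pads are 20 mm wide; open, the fingers measure 115 mm over their backs; the gripper's body (75 mm by 178 mm) begins 61 mm behind the grasp point.
Start: joints at [1.141, 0.423, 1.63, -0, 1.089, -0.019], TCP at [249.557, 572.997, 222.675] pointing down, gripper open.
Joint ranges: [-3, 3], [-0.9, 2.11], [0.09, 2.58], [-1.31, 4.45], [0.11, 2.69], [-2.54, 2.54]. Speed limits (rad/s): [2.39, 2.39, 3.01, 3.14, 3.14, 3.14].

## Interface

Orientations are given as a rotation vector (axis times angle).
In Python, from workcell import ctrl gives the robot as it stands.
- The arm moves only by the shell command python3 -m inch 'ROWS' [OPENING]. ROWS is JSON, a list of rows, each an object with "xyz": the shift along the tool's x, y, z in cm, a list of three; "spin": the turn about the tool's z in degrees. A call has 1 to 20 rows; each row is the pose to reach, as a shift and turn from the pose measured when the call began, along the tool's axes at that moment; what a row does not reach only later rows make up. A row lasts 1/10 s, in which the tool goes at most 50 mm and 8.59 degrees, less where a joint would pass 70% of its speed; a pose out of reach is approached as far as the arm can. A call with a gripper value outside its range is refused whole. OPENING is the closure, from 0 (fully open) to 1 (shut), set as the call begins (- or left out, the last holds). The fingers move at their own pace and stop on an object; the grip force is fixed at half the most. Time passes only in rows, so rows that repeat a pose let the fingers close. It gives the time, the measured TCP pose, the force and the opening at its end, in the units of the state.
- ctrl.get_obs(): the state, without advancing time (a new reading comes with each control period).
- ctrl.get_image(name): name is "scene" or "top"; returns the picture (480x640x3 uint8, red, green, blue); there is no depth.
- ctrl.camera_info(name): a dict with "camera_matrix" (3x3 intrinsics, pixels), "R" (3x3) and "t" (3): a world point X has camera coordinates R X + t. Camera axes: x right, y down, z forward; pixel columns grow to the right and rows downward; lengths in mm; the calibration is good to about 2 mm. A picture is of the moment at which its call begins. camera_info takes no time and is no camera call.
- ctrl.close_job(): hands the job in, once; it reports no verdict.
The state is a dict: "t": time; "qpos": joint angles; "qvel": joint speeds; "joint_torque": joint torques, N m; "ee_pos": TCP position; "orientation": TCP orientation; "ft_force": force on the tool from outside, world axes, zero at the start; "moment": the same for the moment, N m; "width": finger opening in mm.
Only numpy, scipy, OpenCV 4.12 (cv2) and the standard library are available. Lean on these libraries where they do the work, as an engineer would, in place of code of your own. Each camera call takes 0.05 s, during which the arm holds its last target. There are 200 camera calls.

## Working session

There is one attempt and no reset: what is moved stays moved. The work goes in short steps, Python scripts to look and compute and a shell command to move; the robot and the scene stay as the last step left them, time stands still between calls to the robot, and variables do not carry over. Pictures are saved under pics/ and viewed, about 8 in all and at most 12, crops included, and the job is handed in when it is done.

```bash
mkdir -p pics; ls; python3 - <<'E'
from workcell import ctrl
import cv2,numpy as np
for n in("top","scene"):
    im=ctrl.get_image(n); cv2.imwrite(f"pics/{n}0.png",im[:,:,::-1])
    c=ctrl.camera_info(n); print(n,c)
print(ctrl.get_obs())
E
```

```text
pics
top {'camera_matrix': array([[465.65281634,   0.        , 323.46884869],
       [  0.        , 465.65281634, 245.73996201],
       [  0.        ,   0.        ,   1.        ]]), 'R': array([[-3.16162149e-03, -9.99781661e-01,  2.06551217e-02],
       [-9.91250011e-01,  4.07628929e-04, -1.31997160e-01],
       [ 1.31959920e-01, -2.08917147e-02, -9.91034871e-01]]), 't': array([ -14.68971978,  545.13783484, 1063.69091693])}
scene {'camera_matrix': array([[530.73945581,   0.        , 325.61015621],
       [  0.        , 530.73945581, 242.243928  ],
       [  0.        ,   0.        ,   1.        ]]), 'R': array([[ 0.2353082 ,  0.9718776 , -0.00916417],
       [ 0.70188703, -0.17644594, -0.69008799],
       [-0.67229804,  0.15595115, -0.72366746]]), 't': array([-127.28810825, -315.00548075, 1780.58299733])}
{'t': 0.1, 'qpos': array([ 1.14098837e+00,  4.23780609e-01,  1.63062162e+00,  7.32205950e-06,
        1.08858515e+00, -1.90246050e-02]), 'qvel': array([ 1.62277037e-03, -2.96787187e-03, -6.41054656e-04,  4.67818271e-05,
        1.32460860e-04,  1.77933726e-03]), 'joint_torque': array([-4.49216368e-04, -5.45613420e+01, -2.74324572e+01,  6.44720905e-02,
        1.87789451e-02, -1.68966989e-05]), 'ee_pos': array([249.35662557, 572.54801487, 221.966159  ]), 'orientation': array([-6.40670250e-01, -3.07524823e+00,  2.13340944e-03]), 'ft_force': array([-0.11451382, -0.08320649,  0.16326361]), 'moment': array([-0.01927879, -0.02603502, -0.00092239]), 'width': 87.71304795105526}
```

View pics/top0.png

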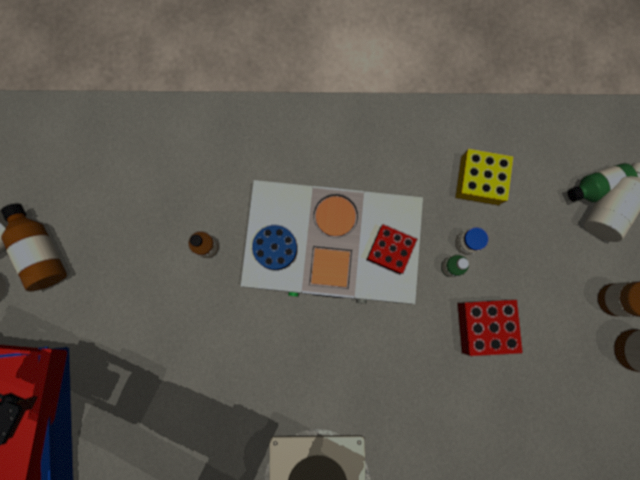

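View pics/scene0.png

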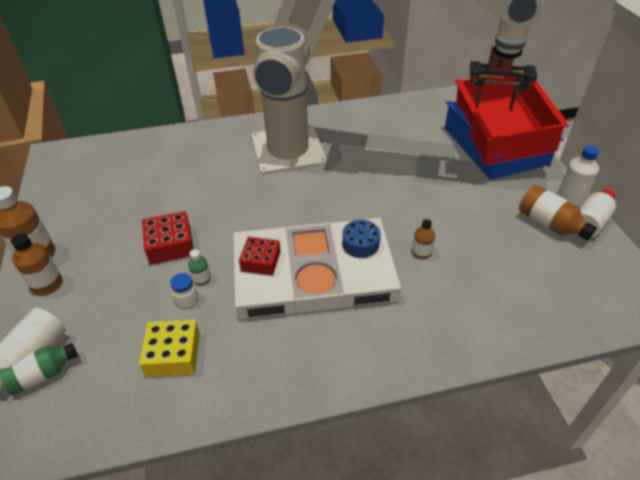

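Top view: the red deck block is at (392,249), the blue round one at (275,247), the round nest at (335,215) and the square nest at (331,268). Things that could be taken for the square block are the big red one at (491,328) on the table, the yellow one at (487,177), and the small red one on the deck at (392,249). I choose the small one on the deck, since it is red and the smaller of the two reds.

```bash
cat > h.py <<'E'
from workcell import ctrl
import cv2,numpy as np
def ray(n,px,z):
    c=ctrl.camera_info(n);K,R,t=c["camera_matrix"],c["R"],np.array(c["t"])
    px=np.atleast_2d(np.float64(px)); C=-R.T@t
    d=np.c_[px,np.ones(len(px))]@np.linalg.inv(K).T@R
    return (C+d*((z-C[2])/d[:,2:]))[:,:2]
def proj(n,P):
    c=ctrl.camera_info(n);p=(np.atleast_2d(P)@c["R"].T+c["t"])@c["camera_matrix"].T
    return p[:,:2]/p[:,2:]
def hsv(im): return cv2.cvtColor(im,cv2.COLOR_RGB2HSV)
def mask(h,lo,hi,roi):
    m=cv2.inRange(h,np.array(lo),np.array(hi)); r=np.zeros_like(m); x0,y0,x1,y1=roi; r[y0:y1,x0:x1]=255
    return m&r
def big(m):
    c=cv2.findContours(m,cv2.RETR_EXTERNAL,cv2.CHAIN_APPROX_NONE)[0]
    return max(c,key=cv2.contourArea)
def sq(pts):
    r=cv2.minAreaRect(np.float32(pts)); return np.round(r[0],1),np.round(r[1],1),round(((r[2]+45)%90)-45,1)
E
python3 - <<'E'
from h import *
im=cv2.imread("pics/top0.png")[:,:,::-1].copy(); h=hsv(im)
for p in [(275,262),(392,262),(335,215),(331,268),(300,200),(420,250),(290,200),(345,290)]: print(p,h[p[1],p[0]])
def full(m): return cv2.morphologyEx(m,cv2.MORPH_CLOSE,np.ones((9,9)))
cs={}
hm=mask(h,(0,0,150),(180,60,255),(225,165,440,320)); cs['heater']=(big(full(hm)),60)
cs['blue']=(big(full(mask(h,(95,100,50),(125,255,255),(245,200,305,290)))),105)
red=mask(h,(0,150,60),(6,255,255),(360,215,430,285))|mask(h,(172,150,60),(180,255,255),(360,215,430,285))
cs['red']=(big(full(red)),105)
cu=(5,80,80),(18,255,255)
cs['cur']=(big(mask(h,*cu,(305,190,365,240))),52)
cs['cus']=(big(mask(h,*cu,(305,243,365,295))),52)
for k,(c,z) in cs.items():
    w=ray("top",c[:,0],z); print(k,sq(w), 'ell',cv2.fitEllipse(np.float32(w)))
cr=cv2.resize(im[165:320,225:440],None,fx=3.6,fy=3.6,interpolation=cv2.INTER_CUBIC)
for k,(c,z) in cs.items(): cv2.polylines(cr,[np.int32((c-[225,165]+.5)*3.6)],True,(0,255,0),1)
cv2.imwrite("pics/crop0.png",cr[:,:,::-1])
E
```

```text
(275, 262) [107 187  98]
(392, 262) [  2 236 122]
(335, 215) [ 12 162 145]
(331, 268) [ 13 154 146]
(300, 200) [ 50  10 148]
(420, 250) [26 22 94]
(290, 200) [ 51  12 150]
(345, 290) [ 11  29 123]
heater (array([566.6,  92.8]), array([132.1, 241.4]), -6.0) ell ((565.9067993164062, 92.34681701660156), (144.9696044921875, 273.54058837890625), 84.68887329101562)
blue (array([532.4,  94. ]), array([95.7, 95. ]), 0.0) ell ((533.1298828125, 94.28987884521484), (93.84781646728516, 96.6315689086914), 124.92227935791016)
red (array([ 529.3, -165.5]), array([83.3, 84.4]), -23.6) ell ((529.238037109375, -165.6182403564453), (95.1975326538086, 96.91851806640625), 46.537532806396484)
cur (array([615. , -42.8]), array([93.3, 94.2]), 0.0) ell ((614.626953125, -43.14925765991211), (94.11634826660156, 94.64566802978516), 80.8827896118164)
cus (array([493.3, -30.6]), array([83.6, 83.6]), -5.8) ell ((493.26727294921875, -30.68630599975586), (95.5643310546875, 95.95972442626953), 118.77047729492188)
```

View pics/crop0.png

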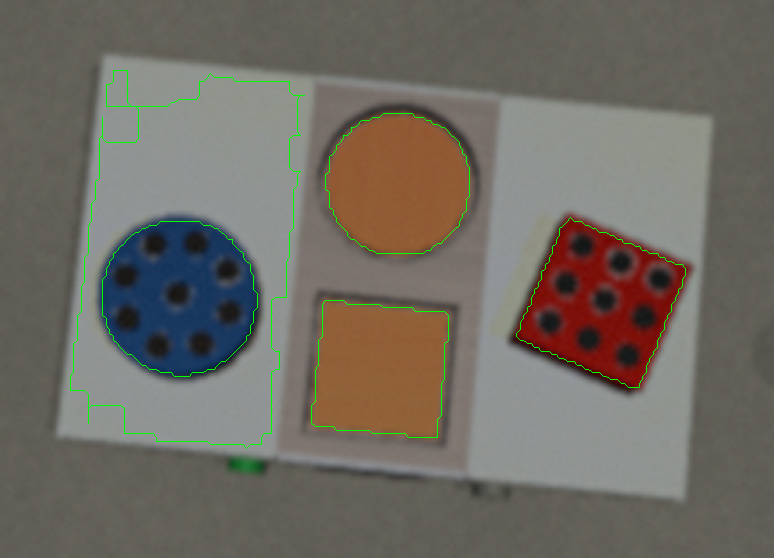

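```bash
python3 - <<'E'
from h import *
im=cv2.imread("pics/top0.png")[:,:,::-1].copy()
cn=np.array([(103,55),(713,115),(686,498),(57,437)])/3.6+[224.5,164.5]
w=ray("top",cn,60); print(w.round(1), w.mean(0).round(1), np.linalg.norm(np.roll(w,-1,0)-w,axis=1).round(1))
c=w.mean(0); ux=(w[0]+w[1]-w[2]-w[3]);ux/=np.linalg.norm(ux);uy=(w[0]+w[3]-w[1]-w[2]);uy/=np.linalg.norm(uy)
print("yaw x",np.degrees(np.arctan2(ux[1],ux[0])),"yaw from y",np.degrees(np.arctan2(-uy[0],uy[1])))
for s in(61,-61): print("nest",s,c+s*ux)
# rims: region distinct from the tile around each copper (dark ring + copper)
h=hsv(im); g=im.astype(int); 
for nm,roi in(("r",(305,190,365,240)),("s",(305,243,365,295))):
    x0,y0,x1,y1=roi
    m=((g.max(2)<108)|(h[:,:,1]>75)).astype(np.uint8)*255; r=np.zeros_like(m); r[y0:y1,x0:x1]=m[y0:y1,x0:x1]
    k=big(cv2.morphologyEx(r,cv2.MORPH_OPEN,np.ones((5,5)))); print(nm,sq(ray("top",k[:,0],60)))
from scipy.spatial.transform import Rotation as Ro
print(Ro.from_rotvec(ctrl.get_obs()["orientation"]).as_matrix().round(3))
# scene cross-check of tops
h2=hsv(cv2.imread("pics/scene0.png")[:,:,::-1].copy())
b=big(cv2.morphologyEx(mask(h2,(95,100,90),(125,255,255),(335,212,390,265)),cv2.MORPH_CLOSE,np.ones((7,7)))); print("blue scene",sq(ray("scene",b[:,0],105)))
cn2=proj("scene",[[533,94,105],[529.3,-165.5,105],[493.3,-30.6,52],[614.8,-43,52]]); print(cn2.round(0))
E
```

```text
[[ 698.3  149.6]
 [ 658.9 -248.9]
 [ 410.4 -223.9]
 [ 449.8  174.4]] [554.4 -37.2] [400.4 249.8 400.2 249.7]
yaw x -5.7277600957424175 yaw from y -5.645760014927329
nest 61 [615.04899269 -43.29065984]
nest -61 [493.65809815 -31.11483444]
r (array([615.8, -43.6]), array([102.1, 105.2]), 0.0)
s (array([495.4, -30.6]), array([92.6, 89. ]), -5.8)
[[-0.917  0.399 -0.001]
 [ 0.399  0.917 -0.001]
 [ 0.    -0.001 -1.   ]]
blue scene (array([541.4,  95.2]), array([89.3, 93.5]), -15.0)
[[360. 231.]
 [260. 248.]
 [310. 243.]
 [316. 278.]]
```

```bash
cat >> h.py <<'E'
from scipy.spatial.transform import Rotation as Ro
C0=np.array([554.4,-37.2]); YAW=np.radians(-5.69); RH=np.array([[np.cos(YAW),-np.sin(YAW)],[np.sin(YAW),np.cos(YAW)]])
def toh(p): return (np.asarray(p)[...,:2]-C0)@RH
def tow(p): return C0+RH@np.asarray(p)
def go(X,Y,z,phi=None):
    "shift in tool axes (cm) and spin (deg) from now to heater-frame X,Y, height z, jaw direction phi deg rel. heater x"
    o=ctrl.get_obs(); M=Ro.from_rotvec(o["orientation"]).as_matrix(); p=o["ee_pos"]
    now=np.degrees(np.arctan2(M[1,1],M[0,1])-YAW)
    d=M.T@(np.r_[tow([X,Y]),z]-p)/10
    print("t",round(o["t"],2),"at",toh(p).round(1),round(p[2],1),"phi",round(now,1),"F",o["ft_force"].round(1),"w",round(o["width"],1))
    print("  go",(X,Y,z),d.round(2),"spin",None if phi is None else round(now-phi,1))
E
python3 -c "
from h import *
print(toh([[532.8,94.2],[529.3,-165.5],[615,-43.2],[493.7,-31]]).round(1))
go(66,-130,140,90)
im=cv2.imread('pics/top0.png')
for n,p,z in(('jar',(475,240),75),('green',(457,265),100),('amber',(201,243),115)): print(n,toh(ray('top',p,z)).round())"
```

```text
[[ -34.5  128.6]
 [ -12.3 -130.2]
 [  60.9    0. ]
 [ -61.     0.2]]
t 0.1 at [-364.   576.5] 222.0 phi 72.2 F [-0.1 -0.1  0.2] w 87.7
  go (66, -130, 140) [-62.58 -54.06   8.27] spin -17.8
jar [[  31. -324.]]
green [[ -34. -279.]]
amber [[-42. 288.]]
```

```bash
python3 -m inch '[{"xyz":[-1,-1,0],"spin":0},{"xyz":[-4,-3.5,0],"spin":-1},{"xyz":[-7.5,-6.5,0],"spin":-2},{"xyz":[-11,-9.5,0],"spin":-3},{"xyz":[-14.5,-12.5,0],"spin":-4},{"xyz":[-18,-15.5,0],"spin":-5},{"xyz":[-21.5,-18.5,0],"spin":-6},{"xyz":[-25,-21.5,0],"spin":-7},{"xyz":[-28.5,-24.5,0],"spin":-8},{"xyz":[-32,-27.5,1],"spin":-9},{"xyz":[-35.5,-30.5,2],"spin":-10},{"xyz":[-39,-33.5,3],"spin":-11},{"xyz":[-42.5,-36.5,4],"spin":-12},{"xyz":[-46,-39.5,5],"spin":-13},{"xyz":[-49.5,-42.5,6],"spin":-14},{"xyz":[-53,-45.5,7],"spin":-15},{"xyz":[-56.5,-48.5,8],"spin":-16},{"xyz":[-59.5,-51.5,8.2],"spin":-17},{"xyz":[-61.5,-53,8.2],"spin":-17.8},{"xyz":[-62.5,-54,8.2],"spin":-17.8}]' 0.43; python3 -c "
from h import *
go(66,-130,68,90)"
```

```text
t: 2.1
ee_pos: [606.5, -174.7, 140.3]
orientation: [-0.16, -3.137, 0.002]
ft_force: [0.4, 0.2, -0.2]
width: 50.1
t 2.1 at [  65.5 -131.7] 140.3 phi 89.8 F [ 0.4  0.2 -0.2] w 50.1
  go (66, -130, 68) [-0.05  0.18  7.23] spin -0.2
```

```bash
python3 -m inch '[{"xyz":[0,0.1,2.5],"spin":0},{"xyz":[0,0.1,5.5],"spin":0},{"xyz":[0,0.1,7.2],"spin":0},{"xyz":[0,0.1,7.2],"spin":0},{"xyz":[0.5,0.1,7.2],"spin":0},{"xyz":[1,0.1,7.2],"spin":0},{"xyz":[1.5,0.1,7.2],"spin":0},{"xyz":[2,0.1,7.2],"spin":0},{"xyz":[2.5,0.1,7.2],"spin":0},{"xyz":[3,0.1,7.2],"spin":0},{"xyz":[3.5,0.1,7.2],"spin":0},{"xyz":[4,0.1,7.2],"spin":0},{"xyz":[4.5,0.1,7.2],"spin":0},{"xyz":[5,0.1,7.2],"spin":0},{"xyz":[5.5,0.1,7.2],"spin":0},{"xyz":[6,0.1,7.2],"spin":0},{"xyz":[6.5,0.1,7.2],"spin":0},{"xyz":[7,0.1,7.2],"spin":0},{"xyz":[7.2,0.1,7.2],"spin":0},{"xyz":[7.2,0.1,7.2],"spin":0}]'; cat >> h.py <<'E'
def look(name):
    im=ctrl.get_image("top"); cv2.imwrite(f"pics/{name}.png",im[:,:,::-1]); return im
def redpose(im,z=105):
    h=hsv(im); roi=(300,190,440,305)
    m=mask(h,(0,150,50),(6,255,255),roi)|mask(h,(172,150,50),(180,255,255),roi)
    c=big(cv2.morphologyEx(m,cv2.MORPH_CLOSE,np.ones((9,9)))); return sq(toh(ray("top",c[:,0],z)))
E
python3 -c "
from h import *
im=look('t1'); print(redpose(im)); go(-8,-130,68,90)
cr=cv2.resize(im[165:320,225:440],None,fx=3.6,fy=3.6,interpolation=cv2.INTER_CUBIC);cv2.imwrite('pics/crop1.png',cr[:,:,::-1])"
```

```text
t: 4.1
ee_pos: [535.2, -166.8, 68.8]
orientation: [0.16, 3.137, -0.003]
ft_force: [4.3, -0.8, 2.2]
width: 50.2Traceback (most recent call last):
  File "<string>", line 3, in <module>
    im=look('t1'); print(redpose(im)); go(-8,-130,68,90)
                         ~~~~~~~^^^^
  File "h.py", line 36, in redpose
    c=big(cv2.morphologyEx(m,cv2.MORPH_CLOSE,np.ones((9,9)))); return sq(toh(ray("top",c[:,0],z)))
  File "h.py", line 17, in big
    return max(c,key=cv2.contourArea)
ValueError: max() iterable argument is empty
```

```bash
python3 -c "
from h import *
go(-8,-130,68,90)
s=ctrl.get_image('scene')[170:330,180:440]; t=cv2.imread('pics/t1.png')[140:330,200:460]
a=cv2.resize(s[:,:,::-1],(800,492));cv2.imwrite('pics/crop1.png',a)"
```

```text
t 4.15 at [  -6.3 -130.9] 68.7 phi 89.9 F [ 4.9 -0.7  1.4] w 50.3
  go (-8, -130, 68) [0.17 0.09 0.07] spin -0.1
```

View pics/crop1.png

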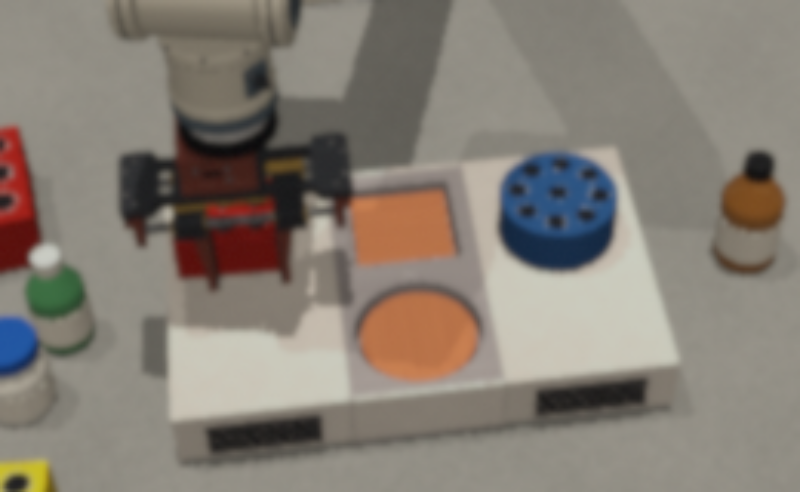

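```bash
python3 -m inch '[{"xyz":[-0.5,0,0],"spin":0},{"xyz":[-1.2,0,-1],"spin":0},{"xyz":[-1.2,0,-4],"spin":0},{"xyz":[-1.2,0,-7],"spin":0},{"xyz":[-0.5,-1,-7.5],"spin":8},{"xyz":[0,-2,-7.5],"spin":16},{"xyz":[1,-3,-7.5],"spin":24},{"xyz":[1.5,-4,-7.5],"spin":32},{"xyz":[2,-5,-7.5],"spin":40},{"xyz":[3,-6,-7.5],"spin":48},{"xyz":[3.5,-7,-7.5],"spin":56},{"xyz":[4,-7.5,-7.5],"spin":64},{"xyz":[4.5,-7.5,-7.5],"spin":72},{"xyz":[5,-7.5,-7.5],"spin":80},{"xyz":[5.5,-7.5,-7.5],"spin":88},{"xyz":[5.5,-7.5,-7.5],"spin":89.9},{"xyz":[5.5,-7.5,-7.5],"spin":89.9}]'; python3 -c "
from h import *
im=look('t2')
go(-61,-205,68,0)
cv2.imwrite('pics/crop2.png',cv2.resize(im[140:330,200:460],(800,585))[:,:,::-1])
print(redpose(im))"
```

```text
t: 5.9
ee_pos: [472.4, -235.4, 143.7]
orientation: [-2.33, -2.107, 0.003]
ft_force: [0.8, 0.1, 0.9]
width: 49.8
t 5.95 at [ -61.7 -205.4] 143.8 phi 0.0 F [ 0.6 -0.2 -0.3] w 50.4
  go (-61, -205, 68) [0.05 0.08 7.58] spin 0.0
(array([ -63.2, -144.3]), array([85.6, 84. ]), -1.7)
```

View pics/crop2.png

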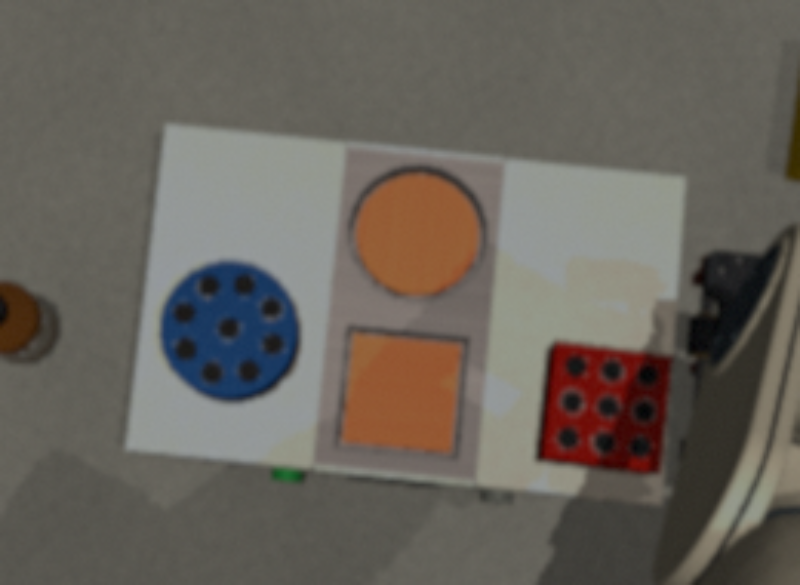

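```bash
cat >> h.py <<'E'
def wells(im,X,Y,z=105,r=40):
    "centre of the dark wells of a block whose centre is near X,Y (heater)"
    g=cv2.GaussianBlur(cv2.resize(cv2.cvtColor(im,cv2.COLOR_RGB2HSV)[:,:,2],None,fx=4,fy=4,interpolation=cv2.INTER_CUBIC),(9,9),0)
    q=proj("top",np.r_[tow([X,Y]),z])[0]
    u,v=np.int32(q*4); n=int(r*1.75); p=g[v-n:v+n,u-n:u+n]
    b=cv2.adaptiveThreshold(p,255,cv2.ADAPTIVE_THRESH_MEAN_C,cv2.THRESH_BINARY_INV,41,8)
    N,_,st,ce=cv2.connectedComponentsWithStats(b)
    k=[i for i in range(1,N) if 30<st[i,4]<300 and max(st[i,2:4])<1.6*min(st[i,2:4])]
    return toh(ray("top",((ce[k]+[u-n,v-n])+.5)/4-.5,z)).round(1)
E
python3 -c "
from h import *
a=cv2.imread('pics/top0.png')[:,:,::-1].copy();b=cv2.imread('pics/t2.png')[:,:,::-1].copy()
for im,X,Y in((a,-12,-130),(b,-62,-144),(b,-34,128)):
    w=wells(im,X,Y); print(len(w),w.mean(0),sq(w)); print(w.tolist())"
```

```text
0 [nan nan] (array([0., 0.]), array([0., 0.]), 0.0)
[]
0 [nan nan] (array([0., 0.]), array([0., 0.]), 0.0)
[]
4 [-33.775 129.05 ] (array([-34.3, 128.5]), array([68.6, 66.5]), 7.4)
[[3.3, 101.8], [-4.5, 165.9], [-64.0, 91.1], [-69.9, 157.4]]<string>:5: RuntimeWarning: Mean of empty slice.
  ret = um.true_divide(
```

```bash
python3 -c "
from h import *
p=np.array([(577,366),(572,402),(568,438),(612,371),(608,407),(604,443),(648,373),(643,411),(640,446)])
w=toh(ray('top',p/[800/260,585/190]+[199.5,139.5],105)); print(w.round(1),w.mean(0))
print('angle',np.degrees(np.arctan2(*(w[[0,3,6]]-w[[2,5,8]]).mean(0)[::-1])))
b=cv2.imread('pics/t2.png')[:,:,::-1].copy();h=hsv(b)
for v in(50,80,95,110):
  m=mask(h,(0,150,v),(6,255,255),(300,190,440,305))|mask(h,(172,150,v),(180,255,255),(300,190,440,305))
  c=big(cv2.morphologyEx(m,cv2.MORPH_CLOSE,np.ones((9,9))));print(v,sq(toh(ray('top',c[:,0],105))))
"
```

```text
[[ -34.8 -121.6]
 [ -61.  -120. ]
 [ -86.9 -119.2]
 [ -35.9 -147. ]
 [ -62.  -146. ]
 [ -88.  -145.1]
 [ -34.8 -172.9]
 [ -62.4 -171.3]
 [ -87.6 -171. ]] [ -61.49572067 -146.01218287]
angle -2.2620144693883044
50 (array([ -63.2, -144.3]), array([85.6, 84. ]), -1.7)
80 (array([ -62.6, -136.1]), array([64.6, 82.9]), -1.7)
95 (array([ -62.1, -135.2]), array([61.8, 82. ]), -2.5)
110 (array([ -61.2, -133.7]), array([55.5, 79.8]), -3.2)
```

```bash
python3 -m inch '[{"xyz":[0,0.05,3],"spin":0},{"xyz":[0,0.05,6],"spin":0},{"xyz":[0,0.05,7.5],"spin":0},{"xyz":[0.3,0.05,7.5],"spin":0},{"xyz":[0.8,0.05,7.5],"spin":0},{"xyz":[1.3,0.05,7.5],"spin":0},{"xyz":[1.8,0.05,7.5],"spin":0},{"xyz":[2.4,0.05,7.5],"spin":0},{"xyz":[3,0.05,7.5],"spin":0},{"xyz":[3.7,0.05,7.5],"spin":0},{"xyz":[4.4,0.05,7.5],"spin":0},{"xyz":[5.1,0.05,7.5],"spin":0},{"xyz":[5.8,0.05,7.5],"spin":0},{"xyz":[6.5,0.05,7.5],"spin":0},{"xyz":[7.2,0.05,7.5],"spin":0},{"xyz":[7.9,0.05,7.5],"spin":0},{"xyz":[8.6,0.05,7.5],"spin":0},{"xyz":[9.2,0.05,7.5],"spin":0},{"xyz":[9.6,0.05,7.5],"spin":0},{"xyz":[9.6,0.05,7.5],"spin":0}]'; python3 -c "
from h import *
im=look('t3')
go(-61,-55,68,0)
s=ctrl.get_image('scene')[190:320,220:420]
cv2.imwrite('pics/crop3.png',np.vstack([cv2.resize(im[190:310,270:430],(440,300)),cv2.resize(s,(440,290))])[:,:,::-1])"
```

```text
t: 7.95
ee_pos: [482.7, -139.4, 68.8]
orientation: [2.328, 2.109, -0.002]
ft_force: [0.4, 0.0, -0.2]
width: 50.2
t 8.0 at [ -61.6 -108.9] 68.6 phi 0.0 F [ 0.1 -0.3 -0.2] w 49.8
  go (-61, -55, 68) [5.39 0.06 0.06] spin 0.0
```

View pics/crop3.png

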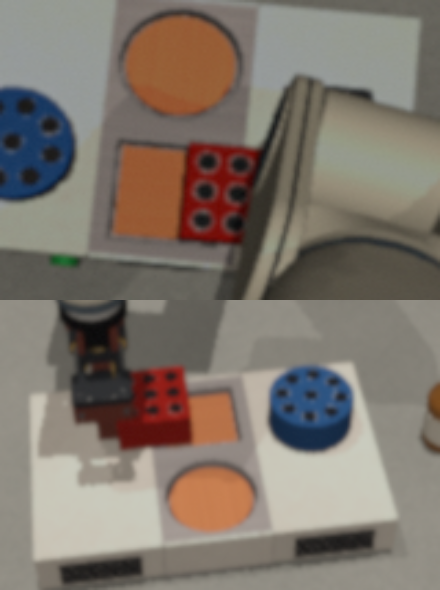

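```bash
python3 -c "
from h import *
p=np.array([(208,161),(204,191),(201,220),(240,164),(237,194),(235,223)])
w=toh(ray('top',p/[2.75,2.5]+[269.5,189.5],105)); print(w.round(1),w.mean(0))
# top edge corners of the red face, left side
h=hsv(cv2.imread('pics/t3.png')[:,:,::-1].copy()); roi=(330,235,362,295)
for v in(60,90,110):
  m=mask(h,(0,150,v),(6,255,255),roi)|mask(h,(172,150,v),(180,255,255),roi); m=cv2.morphologyEx(m,cv2.MORPH_CLOSE,np.ones((9,9)))
  c=big(m); w=toh(ray('top',c[:,0],105)); print(v,sq(w),w[:,0].min().round(1),w[:,0].max().round(1),w[:,1].max().round(1))
"
```

```text
[[-34.  -28.4]
 [-60.8 -27.6]
 [-86.5 -27.5]
 [-34.1 -54.2]
 [-60.9 -54.2]
 [-86.5 -54.8]] [-60.46610549 -41.10405145]
60 (array([-62.3, -38.1]), array([84.9, 52.8]), 0.1) -104.7 -19.8 -11.7
90 (array([-61.4, -37. ]), array([50.5, 83.1]), -1.5) -103.0 -19.8 -11.8
110 (array([-61.1, -38.4]), array([48.2, 80.6]), -0.7) -101.3 -20.7 -14.7
```

```bash
python3 -m inch '[{"xyz":[0.4,0.02,0],"spin":0},{"xyz":[0.9,0.02,0],"spin":0},{"xyz":[1.4,0.02,0],"spin":0},{"xyz":[1.9,0.02,0],"spin":0},{"xyz":[2.4,0.02,0],"spin":0},{"xyz":[2.9,0.02,0],"spin":0},{"xyz":[3.4,0.02,0],"spin":0},{"xyz":[3.9,0.02,0],"spin":0},{"xyz":[4.3,0.02,0],"spin":0},{"xyz":[4.6,0.02,0],"spin":0},{"xyz":[4.9,0.02,0],"spin":0},{"xyz":[5.1,0.02,0],"spin":0},{"xyz":[5.3,0.02,0],"spin":0},{"xyz":[5.5,0.02,0],"spin":0},{"xyz":[5.6,0.02,0],"spin":0},{"xyz":[5.6,0.02,0],"spin":0}]'; python3 -c "
from h import *
im=look('t4')
go(-61,-55,68,0)
s=ctrl.get_image('scene')[190:320,220:420]
cv2.imwrite('pics/crop4.png',np.vstack([cv2.resize(im[190:310,270:430],(440,300)),cv2.resize(s,(440,290))])[:,:,::-1])"
```

```text
t: 9.65
ee_pos: [487.9, -83.6, 68.5]
orientation: [-2.328, -2.108, 0.003]
ft_force: [-0.7, -0.1, 0.2]
width: 50.1
t 9.7 at [-61.6 -52.8] 68.5 phi 0.0 F [ 0.2  0.2 -0.2] w 50.0
  go (-61, -55, 68) [-0.22  0.06  0.05] spin 0.0
```

View pics/crop4.png

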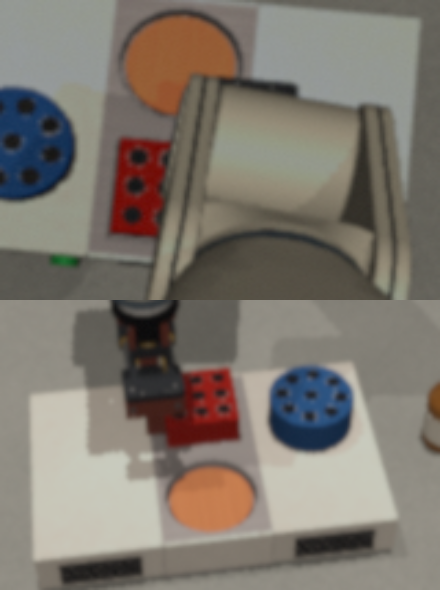

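```bash
python3 -m inch '[{"xyz":[-0.8,0,0],"spin":0},{"xyz":[-1.2,0,-2],"spin":0},{"xyz":[-1.2,0,-5.5],"spin":0},{"xyz":[-0.5,0,-6],"spin":0},{"xyz":[1,0.05,-6],"spin":0},{"xyz":[3,0.05,-6],"spin":0},{"xyz":[5,0.05,-6],"spin":0},{"xyz":[5.3,0.05,-6],"spin":0},{"xyz":[5.3,0.05,-5.5],"spin":0},{"xyz":[5.3,0.05,-5],"spin":0},{"xyz":[5.3,0.05,-4.5],"spin":0},{"xyz":[5.3,0.05,-4],"spin":0},{"xyz":[5.3,0.05,-3.7],"spin":0},{"xyz":[5.3,0.05,-3.4],"spin":0},{"xyz":[5.3,0.05,-3.1],"spin":0},{"xyz":[5.3,0.05,-2.9],"spin":0},{"xyz":[5.3,0.05,-2.7],"spin":0},{"xyz":[5.3,0.05,-2.7],"spin":0}]' 1; python3 -c "
from h import *
go(-61,0,89,0)"
```

```text
t: 11.55
ee_pos: [493.7, -30.9, 95.4]
orientation: [-2.328, -2.108, 0.003]
ft_force: [-1.0, 0.1, 0.0]
width: 0.4
t 11.55 at [-61.    0.2] 95.4 phi 0.0 F [-1.   0.1  0. ] w 0.4
  go (-61, 0, 89) [-0.02  0.    0.64] spin 0.0
```

```bash
python3 -m inch '[{"xyz":[0,0,0.1],"spin":0},{"xyz":[0,0,0.2],"spin":0},{"xyz":[0,0,0.3],"spin":0},{"xyz":[0,0,0.4],"spin":0}]'; python3 -m inch '[{"xyz":[0,0,0.1],"spin":0},{"xyz":[0,0,0.2],"spin":0},{"xyz":[0,0,0.3],"spin":0},{"xyz":[0,0,0.4],"spin":0}]'
```

```text
t: 11.95
ee_pos: [493.8, -30.9, 92.0]
orientation: [-2.328, -2.108, 0.002]
ft_force: [-2.6, 0.3, 8.0]
width: 0.2
t: 12.35
ee_pos: [493.9, -30.9, 89.1]
orientation: [-2.328, -2.108, 0.002]
ft_force: [-6.7, 0.5, 27.6]
width: 0.2
```

```bash
python3 -m inch '[{"xyz":[0,0,0.1],"spin":0},{"xyz":[0,0,0.2],"spin":0},{"xyz":[0,0,0.3],"spin":0},{"xyz":[0,0,0.3],"spin":0},{"xyz":[0,0,0.3],"spin":0},{"xyz":[0,0,0.3],"spin":0}]'; python3 -m inch '[{"xyz":[0,0,-1],"spin":0},{"xyz":[0,0,-4],"spin":0},{"xyz":[0,0,-6],"spin":0}]' 0.33; python3 -c "
from h import *
go(-110,128,130,90)"
```

```text
t: 12.95
ee_pos: [493.9, -30.9, 89.0]
orientation: [-2.328, -2.109, 0.002]
ft_force: [-11.3, 0.8, 38.3]
width: 0.4
t: 13.25
ee_pos: [494.4, -30.9, 150.4]
orientation: [2.328, 2.109, -0.001]
ft_force: [0.6, -0.6, -0.7]
width: 21.0
t 13.25 at [-60.3   0.3] 150.4 phi 0.0 F [ 0.6 -0.6 -0.7] w 21.0
  go (-110, 128, 130) [12.77 -4.96  2.04] spin -90.0
```

```bash
python3 -m inch '[{"xyz":[1,-0.3,0],"spin":-8},{"xyz":[3,-0.9,0],"spin":-16},{"xyz":[5,-1.5,0],"spin":-24},{"xyz":[7,-2.1,0],"spin":-32},{"xyz":[9,-2.7,0],"spin":-40},{"xyz":[10.5,-3.3,0],"spin":-48},{"xyz":[11.5,-3.8,0],"spin":-56},{"xyz":[12.2,-4.1,0],"spin":-64},{"xyz":[12.7,-4.2,0],"spin":-72},{"xyz":[12.8,-4.2,0.5],"spin":-80},{"xyz":[12.8,-4.2,1],"spin":-88},{"xyz":[12.8,-4.2,1],"spin":-90},{"xyz":[12.8,-4.2,1],"spin":-90}]' 0.32; python3 -c "
from h import *
go(-102,128.6,68,90)
im=look('t5')
for v in(60,85,100):
  c=big(cv2.morphologyEx(mask(hsv(im),(95,100,v),(125,255,255),(245,200,305,290)),cv2.MORPH_CLOSE,np.ones((9,9)))); print(sq(toh(ray('top',c[:,0],105))))
print(redpose(im,89))
cv2.imwrite('pics/crop5.png',cv2.resize(im[165:320,225:440],(775,558))[:,:,::-1])"
```

```text
t: 14.55
ee_pos: [465.1, 100.7, 140.3]
orientation: [-0.154, -3.138, 0.001]
ft_force: [0.0, -0.1, -0.9]
width: 59.8
t 14.55 at [-102.5  128.4] 140.3 phi 90.1 F [ 0.  -0.1 -0.9] w 59.8
  go (-102, 128.6, 68) [-0.05  0.03  7.23] spin 0.1
(array([-17.8,  91.9]), array([61.4, 14.4]), 21.0)
(array([-16.6,  91.5]), array([58.1, 12.9]), 19.9)
(array([  4.7, 100.3]), array([0., 0.]), 0.0)
(array([-62. ,   1.4]), array([84.5, 84.2]), 0.1)
```

View pics/crop5.png

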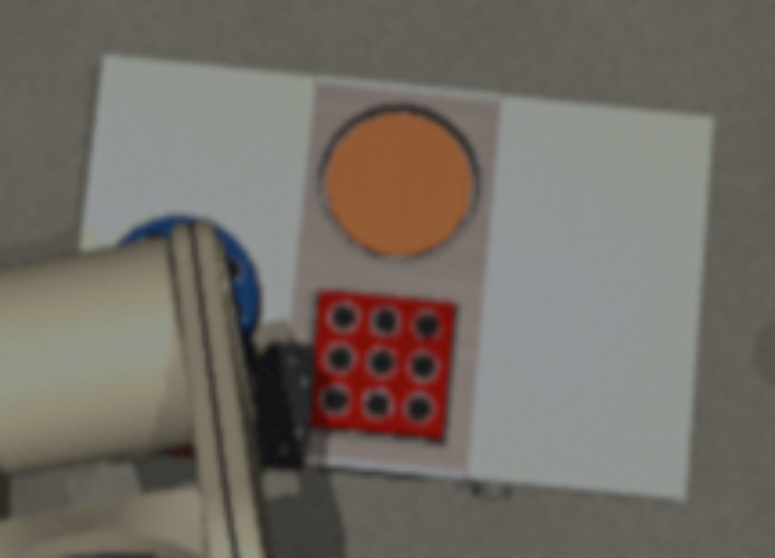

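The red block sits square in its nest: centre (-62,1) in heater axes, yaw 0.1°. Next I cradle the blue block and push it toward heater +x.

```bash
python3 -m inch '[{"xyz":[0,0.02,3],"spin":0},{"xyz":[0,0.02,6],"spin":0},{"xyz":[0,0.02,7.2],"spin":0},{"xyz":[-0.3,0.02,7.2],"spin":0},{"xyz":[-0.8,0.02,7.2],"spin":0},{"xyz":[-1.3,0.02,7.2],"spin":0},{"xyz":[-1.8,0.02,7.2],"spin":0},{"xyz":[-2.5,0.02,7.2],"spin":0},{"xyz":[-3.3,0.02,7.2],"spin":0},{"xyz":[-4.1,0.02,7.2],"spin":0},{"xyz":[-4.9,0.02,7.2],"spin":0},{"xyz":[-5.7,0.02,7.2],"spin":0},{"xyz":[-6.5,0.02,7.2],"spin":0},{"xyz":[-7.3,0.02,7.2],"spin":0},{"xyz":[-8.1,0.02,7.2],"spin":0},{"xyz":[-8.9,0.02,7.2],"spin":0},{"xyz":[-9.7,0.02,7.2],"spin":0},{"xyz":[-10.4,0.02,7.2],"spin":0},{"xyz":[-10.9,0.02,7.2],"spin":0},{"xyz":[-11.1,0.02,7.2],"spin":0}]'; python3 -c "
from h import *
go(-12,205,150,180)"
```

```text
t: 16.6
ee_pos: [575.6, 89.7, 68.7]
orientation: [-0.157, -3.137, 0.001]
ft_force: [-7.2, 1.1, 5.8]
width: 59.6
t 16.6 at [  8.5 128.3] 68.7 phi 90.0 F [-7.2  1.1  5.8] w 59.6
  go (-12, 205, 150) [ 2.06  7.66 -8.14] spin -90.0
```

```bash
python3 -m inch '[{"xyz":[0.6,0,0],"spin":0},{"xyz":[1.3,0,-1],"spin":0},{"xyz":[1.3,0,-4],"spin":0},{"xyz":[1.3,0,-7],"spin":0},{"xyz":[0.5,1,-7.5],"spin":8},{"xyz":[0,2,-7.5],"spin":16},{"xyz":[-1,3,-7.5],"spin":24},{"xyz":[-1.5,4,-7.5],"spin":32},{"xyz":[-2,5,-7.5],"spin":40},{"xyz":[-3,6,-7.5],"spin":48},{"xyz":[-3.5,7,-7.5],"spin":56},{"xyz":[-4,7.6,-7.5],"spin":64},{"xyz":[-4.5,7.7,-7.5],"spin":72},{"xyz":[-5,7.7,-7.5],"spin":80},{"xyz":[-5.25,7.7,-7.5],"spin":88},{"xyz":[-5.25,7.7,-7.5],"spin":90},{"xyz":[-5.25,7.7,-7.5],"spin":90}]'; cat >> h.py <<'E'
def bluepose(im,z=105,roi=(230,180,380,290)):
    for v in(55,75,90):
        c=big(cv2.morphologyEx(mask(hsv(im),(95,100,v),(125,255,255),roi),cv2.MORPH_CLOSE,np.ones((9,9)))); w=toh(ray('top',c[:,0],z)); print(sq(w),np.round(cv2.minEnclosingCircle(np.float32(w))[0],1))
E
python3 -c "
from h import *
im=look('t6'); go(61,205,68,0)
bluepose(im)
cv2.imwrite('pics/crop6.png',cv2.resize(im[165:320,225:440],(775,558))[:,:,::-1])"
```

```text
t: 18.3
ee_pos: [635.5, 161.1, 144.2]
orientation: [2.33, 2.107, -0.001]
ft_force: [0.3, -0.0, -0.8]
width: 59.9
t 18.35 at [ 61.  205.4] 144.2 phi 0.0 F [-0.4  0.5 -0. ] w 59.8
  go (61, 205, 68) [-0.03  0.    7.62] spin 0.0
(array([ 57.5, 120.8]), array([96., 82.]), 14.7) [ 54.9 127.4]
(array([ 65., 100.]), array([89.5, 37.2]), 17.2) [ 60.3 115.3]
(array([67.2, 99.1]), array([85.6, 34.2]), 18.4) [ 62.9 112.2]
```

View pics/crop6.png

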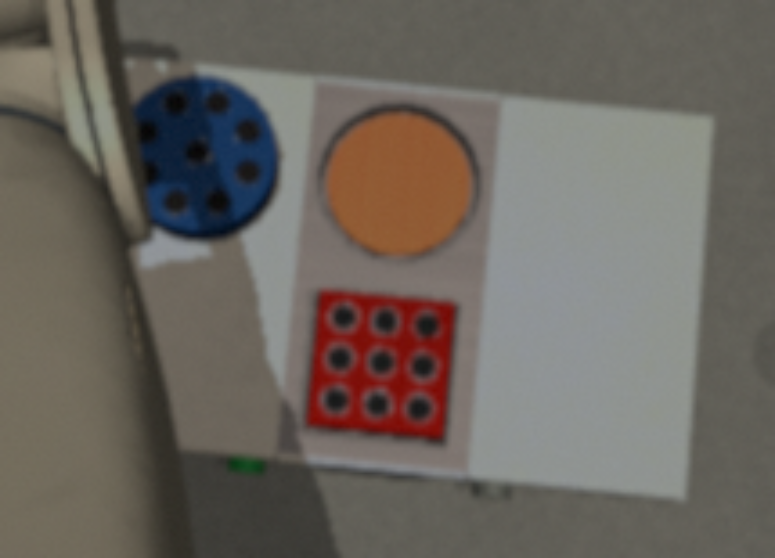

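```bash
python3 -m inch '[{"xyz":[0,0,3],"spin":0},{"xyz":[0,0,6],"spin":0},{"xyz":[0,0,7.5],"spin":0},{"xyz":[-0.3,0,7.5],"spin":0},{"xyz":[-0.8,0,7.5],"spin":0},{"xyz":[-1.3,0,7.5],"spin":0},{"xyz":[-1.8,0,7.5],"spin":0},{"xyz":[-2.3,0,7.5],"spin":0},{"xyz":[-2.9,0,7.5],"spin":0},{"xyz":[-3.6,0,7.5],"spin":0},{"xyz":[-4.3,0,7.5],"spin":0},{"xyz":[-5,0,7.5],"spin":0},{"xyz":[-5.7,0,7.5],"spin":0},{"xyz":[-6.4,0,7.5],"spin":0},{"xyz":[-7.1,0,7.5],"spin":0},{"xyz":[-7.8,0,7.5],"spin":0},{"xyz":[-8.5,0,7.5],"spin":0},{"xyz":[-9.2,0,7.5],"spin":0},{"xyz":[-9.6,0,7.5],"spin":0},{"xyz":[-9.6,0,7.5],"spin":0}]'; python3 -c "
from h import *
print(toh(ray('top',np.array([198,152])/3.6+[224.5,164.5],105)))
im=look('t7'); go(61,51.5,68,0)
bluepose(im)
cv2.imwrite('pics/crop7.png',cv2.resize(im[165:320,225:440],(775,558))[:,:,::-1])"
```

```text
t: 20.35
ee_pos: [626.3, 64.8, 69.5]
orientation: [2.328, 2.108, -0.0]
ft_force: [1.5, 0.3, 2.1]
width: 59.5
[[ 57.1990421  127.24425679]]
t 20.4 at [ 61.4 108.7] 69.3 phi 0.0 F [1.3 0.7 1.2] w 60.0
  go (61, 51.5, 68) [-5.72 -0.04  0.14] spin 0.0
(array([66.7, 22.6]), array([75.9, 21.2]), 9.9) [65.5 29.3]
(array([67. , 20.2]), array([71. , 16.4]), 10.6) [65.7 27.1]
(array([67. , 19.4]), array([61.6, 13. ]), 13.5) [66.  23.7]
```

View pics/crop7.png

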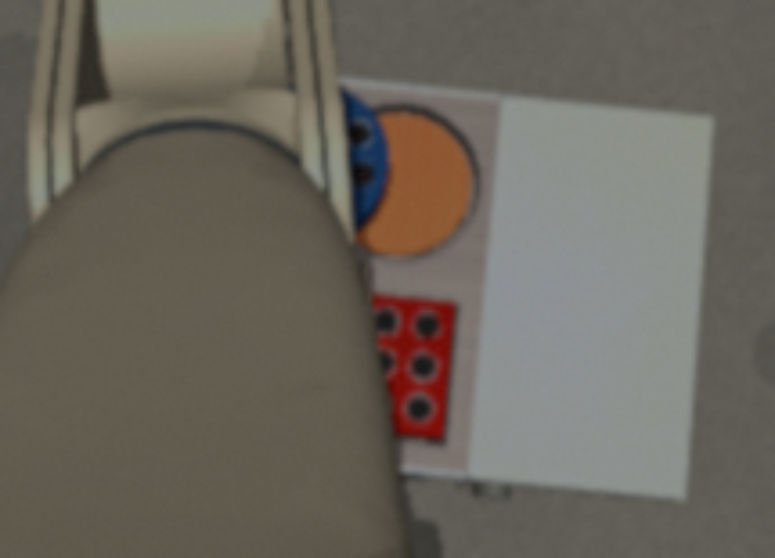

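```bash
python3 -m inch '[{"xyz":[-0.4,-0.04,0],"spin":0},{"xyz":[-0.9,-0.04,0],"spin":0},{"xyz":[-1.4,-0.04,0],"spin":0},{"xyz":[-1.9,-0.04,0],"spin":0},{"xyz":[-2.4,-0.04,0],"spin":0},{"xyz":[-2.9,-0.04,0],"spin":0},{"xyz":[-3.4,-0.04,0],"spin":0},{"xyz":[-3.9,-0.04,0],"spin":0},{"xyz":[-4.3,-0.04,0],"spin":0},{"xyz":[-4.6,-0.04,0],"spin":0},{"xyz":[-4.9,-0.04,0],"spin":0},{"xyz":[-5.2,-0.04,0],"spin":0},{"xyz":[-5.4,-0.04,0],"spin":0},{"xyz":[-5.6,-0.04,0],"spin":0},{"xyz":[-5.7,-0.04,0],"spin":0},{"xyz":[-5.8,-0.04,0],"spin":0},{"xyz":[-5.8,-0.04,0],"spin":0}]'; python3 -c "
from h import *
im=look('t8'); go(61,0,68,0); bluepose(im,97)
s=ctrl.get_image('scene');h=hsv(s)
c=big(cv2.morphologyEx(mask(h,(95,100,50),(125,255,255),(285,225,360,310)),cv2.MORPH_CLOSE,np.ones((7,7))));print(cv2.boundingRect(c))
for z0 in(44,52,60):
  a=np.linspace(0,6.28,60); P=[np.r_[tow([61+50*np.cos(t),50*np.sin(t)]),z] for t in a for z in(z0,z0+45)]
  q=proj('scene',np.array(P)); print(z0,q.min(0).round(1),(q.max(0)).round(1))"
```

```text
t: 22.1
ee_pos: [619.8, 7.1, 69.2]
orientation: [2.328, 2.109, -0.002]
ft_force: [0.2, 1.3, -1.0]
width: 59.9
t 22.15 at [60.7 50.5] 69.2 phi 0.0 F [-0.2  1.6 -0.1] w 59.7
  go (61, 0, 68) [-5.05  0.03  0.12] spin 0.0Traceback (most recent call last):
  File "<string>", line 3, in <module>
    im=look('t8'); go(61,0,68,0); bluepose(im,97)
                                  ~~~~~~~~^^^^^^^
  File "h.py", line 48, in bluepose
    c=big(cv2.morphologyEx(mask(hsv(im),(95,100,v),(125,255,255),roi),cv2.MORPH_CLOSE,np.ones((9,9)))); w=toh(ray('top',c[:,0],z)); print(sq(w),np.round(cv2.minEnclosingCircle(np.float32(w))[0],1))
  File "h.py", line 17, in big
    return max(c,key=cv2.contourArea)
ValueError: max() iterable argument is empty
```

```bash
python3 -m inch '[{"xyz":[0.8,0,0],"spin":0},{"xyz":[1.2,0,-2],"spin":0},{"xyz":[1.2,0,-5.5],"spin":0},{"xyz":[0.5,0,-6],"spin":0},{"xyz":[-1,0.03,-6],"spin":0},{"xyz":[-3,0.03,-6],"spin":0},{"xyz":[-4.8,0.03,-6],"spin":0},{"xyz":[-5.05,0.03,-6],"spin":0},{"xyz":[-5.05,0.03,-5.5],"spin":0},{"xyz":[-5.05,0.03,-5],"spin":0},{"xyz":[-5.05,0.03,-4.5],"spin":0},{"xyz":[-5.05,0.03,-4],"spin":0},{"xyz":[-5.05,0.03,-3.7],"spin":0},{"xyz":[-5.05,0.03,-3.4],"spin":0},{"xyz":[-5.05,0.03,-3.2],"spin":0},{"xyz":[-5.05,0.03,-3],"spin":0},{"xyz":[-5.05,0.03,-2.8],"spin":0},{"xyz":[-5.05,0.03,-2.6],"spin":0},{"xyz":[-5.05,0.03,-2.6],"spin":0}]' 1; python3 -c "
from h import *
go(61,0,89,0)"
```

```text
t: 24.05
ee_pos: [615.2, -43.2, 95.4]
orientation: [2.328, 2.108, -0.002]
ft_force: [-0.8, 0.4, 2.3]
width: 0.6
t 24.05 at [61.1  0.1] 95.4 phi 0.0 F [-0.8  0.4  2.3] w 0.6
  go (61, 0, 89) [-0.01 -0.01  0.64] spin 0.0
```

The block has dropped in: the TCP is at 95.4 mm with almost no force. Next I press it home.

```bash
python3 -m inch '[{"xyz":[0,0,0.1],"spin":0},{"xyz":[0,0,0.2],"spin":0},{"xyz":[0,0,0.3],"spin":0},{"xyz":[0,0,0.4],"spin":0}]'; python3 -m inch '[{"xyz":[0,0,0.1],"spin":0},{"xyz":[0,0,0.2],"spin":0},{"xyz":[0,0,0.3],"spin":0},{"xyz":[0,0,0.4],"spin":0}]';python3 -m inch '[{"xyz":[0,0,0.1],"spin":0},{"xyz":[0,0,0.2],"spin":0},{"xyz":[0,0,0.3],"spin":0},{"xyz":[0,0,0.3],"spin":0},{"xyz":[0,0,0.3],"spin":0},{"xyz":[0,0,0.3],"spin":0}]'
```

```text
t: 24.45
ee_pos: [615.3, -43.2, 92.2]
orientation: [2.328, 2.108, -0.001]
ft_force: [-2.4, -0.3, 6.7]
width: 0.6
t: 24.85
ee_pos: [615.3, -43.2, 89.2]
orientation: [2.328, 2.108, -0.001]
ft_force: [-6.5, 0.6, 19.3]
width: 0.7
t: 25.45
ee_pos: [615.4, -43.2, 89.1]
orientation: [2.328, 2.108, -0.001]
ft_force: [-9.8, 0.8, 26.0]
width: 1.0
```

```bash
python3 -m inch '[{"xyz":[0,0,0.1],"spin":0},{"xyz":[0,0,0.1],"spin":0},{"xyz":[0,0,0.1],"spin":0}]'; python3 -m inch '[{"xyz":[0,0,-1],"spin":0},{"xyz":[0,0,-4],"spin":0},{"xyz":[0,0,-8],"spin":0},{"xyz":[3,0,-12],"spin":0},{"xyz":[7,0,-14],"spin":0},{"xyz":[11,0,-14],"spin":0},{"xyz":[15,0,-14],"spin":0},{"xyz":[19,0,-14],"spin":0},{"xyz":[23,0,-14],"spin":0},{"xyz":[26,0,-14],"spin":0},{"xyz":[29,-2,-14],"spin":0},{"xyz":[32,-4,-14],"spin":0},{"xyz":[32,-4,-14],"spin":0},{"xyz":[32,-4,-14],"spin":0}]'; python3 -c "
from h import *
im=look('t9'); print(redpose(im,89)); bluepose(im,89,(300,180,380,245))
s=ctrl.get_image('scene')
cv2.imwrite('pics/crop9.png',np.hstack([cv2.resize(im[165:325,180:500],None,fx=1.8,fy=3.4) if 0 else cv2.resize(im[165:325,300:500],(400,320)),cv2.resize(s[200:360,160:440],(400,229)).copy() if 0 else cv2.resize(s[200:330,220:400],(400,320))])[:,:,::-1])
for n,p in(('sq',[-61,0]),('rd',[61,0])): print(n,proj('scene',np.r_[tow(p),89]).round(1))"
```

```text
t: 25.75
ee_pos: [615.8, -43.3, 89.3]
orientation: [2.327, 2.107, 0.0]
ft_force: [-3.7, -0.2, 11.1]
width: 0.5
t: 27.15
ee_pos: [607.1, 279.9, 228.8]
orientation: [2.325, 2.109, 0.0]
ft_force: [0.3, -0.8, 0.3]
width: 0.7
(array([-62. ,   1.5]), array([84.4, 84.2]), -0.1)
(array([56.9,  0.6]), array([97.1, 93.3]), 5.6) [56.8  0.3]
(array([58. ,  0.7]), array([94.8, 93.3]), 5.6) [58.4  0.2]
(array([59.2,  0.8]), array([92.5, 93.3]), 5.7) [59.1  0.7]
sq [[309.4 232.9]]
rd [[315.2 268. ]]
```

View pics/crop9.png

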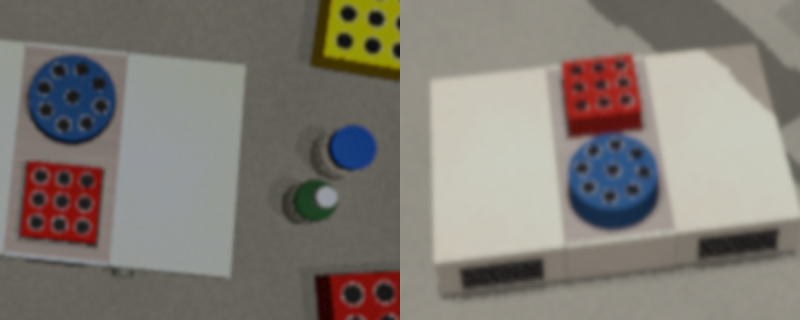

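```bash
python3 -c "
from workcell import ctrl
print(ctrl.close_job())"
```

```text
the job is handed in; nothing more can be done
None
```

Both blocks are back in the nests of their own shape and pressed home, and the job was handed in at about 27 s of the 72 s allowed.

I pushed each block in two legs, first along the heater's x and then its y, using both fingers. Each one dropped into its nest, and I then pressed it on the centre of its top with the gripper shut.

| Block | TCP height when pressing stopped (home is 89 mm) | Push while it no longer sank | Last camera position vs. nest, heater axes |
|---|---|---|---|
| Square (red) | 89.0 mm | 38 N | (-62, 1.5) vs. (-61, 0), yaw about 0° |
| Round (blue) | 89.1 mm | 26 N | (57 to 59, 0.5) vs. (61, 0) |

- **Disagreement:** The round block's colour outline reads 2 to 4 mm low in x, more than the 2 mm of play in the nest. I put this down to its side face being counted in the outline. In the last scene picture its centre well falls within about 1 pixel of where it should be if the block is home.
- **Red block:** Its centre well is about 2 pixels from its predicted spot, within what I can read from the picture.
- **Bystanders:** The jar and green bottle are standing in the last picture. I did not check the amber bottle after the final moves; the arm passed well above it. The larger red block and the yellow block were not touched.

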